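# Slide the pepper mill back into its gap on the gallery rail

## Task

The wooden pepper mill has been left out in front of the low steel rail. Push it across the worktop, low on its body so that it slides and stays upright, into the gap between the oil bottle and the white dotted flask, until it stands against the rail. Push gently with the fingers only, never grip or lift the mill, and leave everything else where it stands.

Things in the scene. Friction and masses are not known exactly. Their poses are not given: they have to be found in the camera images.
- mill: turned wooden pepper mill standing upright, loose: 58 mm diameter at the foot, 170 mm high, waisted, round head with a small metal knob; 0.15 to 0.25 kg. Origin: centre of its underside; z up along its axis. Pushed within 30 mm of the surface it slides; higher it may tip. The body of an upright gripper would hit its upper part: lean the tool back 25 to 35 degrees or push with the outside of an open finger.
- rail: low steel rail fixed to the worktop: two round bars 10 mm thick, one above the other, centre lines 22 and 60 mm high, 300 mm long, on two end posts 77 mm high. Origin: on the worktop under the middle of the bars; y along the bars, x square to them, away from the robot. The tall things stand on its -x side; a mill touching the bars has its centre 34 mm from their centre line.
- oil_bottle: square clear glass oil bottle with a dark red cap, 62 x 62 mm, 264 mm tall, standing loose in front of the rail, 0.44 kg. Origin: centre of its underside. It may stand on either side of the gap. Its centre is 78 to 100 mm, along the rail, from the middle of the rail.
- flask: white steel drinking flask with black dots and a strap ring, 70 x 77 mm, 260 mm tall, standing loose in front of the rail, 0.34 kg. Origin: centre of its underside. It stands on the other side of the gap, its centre 78 to 100 mm, along the rail, from the middle of the rail.
- spice_jar: small glass spice jar with a dark lid, 41 mm diameter, 105 mm tall, loose, a bystander to the right of the row. Origin: centre of its underside.
- tin: short food tin, 76 mm diameter, 58 mm high, loose, a bystander at the near right of the worktop, just short of the tiled wall that closes the worktop on the right, about 0.38 m to the right of the robot base (keep a leaning wrist clear of it). Origin: centre of its underside.
- garlic: bulb of garlic, 60 x 57 x 58 mm high, loose, a bystander behind the rail. Origin: centre of its underside.

How it is judged:
By the outcome, as a careful person would: the job done as asked, in the order asked, and still so for the second after the job is handed in, with the robot touching nothing.
It also fails if it takes over 61 s, if anything falls off the work surface, if the arm or the gripper's body presses on something with over 40 N, if the wrist force passes 120 N, or if a joint passes its speed limit or range.

## Robot

A 6-joint arm with a two-finger parallel gripper is mounted at the origin on a cart in front of the work surface, level with it; the furniture and walls round the work are solid. World frame = base frame: x ahead of the robot, y to its left, z up, the work surface at z = 0. Lengths are in m, angles in rad, forces in N, time in s.
With the tool pointing down it reaches from about 0.35 to 0.975 m from the base axis. Payload 4.9 kg.
Tool frame: the origin (TCP) lies at the very end of the fingers, on their centre line; the grasp point (between the pads) lies 19 mm behind it; z points along the fingers, y is the line along which they close (so a half turn about z gives the same grasp; the last joint's range is limited). The gripper opens to 85 mm and grips with 20 to 120 N. Pads are 22 mm wide; open, the fingers measure 114 mm over their backs; the gripper's body (76 mm by 85 mm) begins 54 mm behind the grasp point. The pads swing forward as they close: fully open they stand 13 mm farther back than shut.
Start: joints at [1.092, 0.053, 1.613, -0, 1.476, -0.119], TCP at [0.22, 0.585, 0.199] pointing down, gripper open.
Joint ranges: [-3.01, 3.01], [-1.01, 2.22], [0.06, 2.58], [-1.02, 4.17], [0.09, 2.62], [-3.14, 3.14]. Speed limits (rad/s): [2.57, 2.57, 3.14, 3.14, 3.14, 3.14].

## Interface

Orientations are given as a rotation vector (axis times angle).
In Python, from station import get_obs, get_image, finish_job gives the robot as it stands. The module is installed in compiled form; this text tells all that it offers.
- The arm moves only by the tool carry_out, never from a script. Its argument "rows" is a list of rows, each a list of 7 numbers: the turn, a rotation vector about the tool's x, y, z as a fraction of full scale, then the shift along the tool's x, y, z as a fraction of full scale, then the closure, from -1 (fully open) to 1 (shut). A call has 1 to 5 rows; each row is the pose to reach, as a shift and turn from the pose commanded when the call began, along the tool's axes at that moment, turning the shorter way round; what a row does not reach only later rows make up. Full scale, the value 1, is 300 mm for a shift and pi rad for a turn. A row lasts 1/10 s, in which the tool goes at most 50 mm and 8.59 degrees, less where a joint would pass 70% of its speed; a pose out of reach is approached as far as the arm can. A call with a number of a shift or a turn outside -1 to 1 is refused whole. A call with a gripper value outside its range is refused whole. The fingers move at their own pace and stop on an object; "force" is the grip in N (left out, the last holds). Time passes only in rows, so rows that repeat a pose let the fingers close. It gives the time, the measured TCP pose, the force, the opening and the grip force at its end, in the units of the state.
- get_obs(): the state, without advancing time (a new reading comes with each control period).
- get_image(name): name is "scene" or "top" or "wrist"; returns a dict with "img" (384x512x3 uint8, blue, green, red), "mtx" (3x3 intrinsics, pixels), "R" (3x3) and "t" (3): a world point X has camera coordinates R X + t. Camera axes: x right, y down, z forward; pixel columns grow to the right and rows downward; lengths in m; the calibration is good to about 2 mm. The wrist camera is an equidistant fisheye: a pixel r from the principal point sees the ray r / f radians off the axis. A picture is of the moment at which its call begins. There is no depth.
- finish_job(): hands the job in; it is judged then, once.
The state is a dict: "t": time; "q": joint angles; "dq": joint speeds; "effort": joint torques, N m; "tool_pos": TCP position; "tool_rot": TCP orientation; "contact_force": force on the tool from outside, world axes, zero at the start; "wrist_torque": the same for the moment, N m; "opening": finger opening in m; "grip_force": force on a finger pad.
Only numpy, scipy, OpenCV 4.12 (cv2) and the standard library are available. Lean on these libraries where they do the work, as an engineer would, in place of code of your own. Each camera call takes 0.05 s, during which the arm holds its last target. There are 200 camera calls.

## Working session

There is one attempt and no reset: what is moved stays moved. The work goes in short steps, Python scripts to look and compute and a tool call to move; the robot and the scene stay as the last step left them, time stands still between calls to the robot, and variables do not carry over. Pictures are saved under pics/ and viewed, at most 10 in all, crops included, and the job is handed in when it is done.

Besides the shell and the picture viewer there is one more tool, called after "Call:" as name(argument=value, ...), one argument or row to a line, values as JSON. carry_out: Moves the arm, as the interface text tells. Shift numbers are shares of 300 mm and turn numbers shares of pi rad, none past 1 either way. Its arguments: {"type":"object","properties":{"rows":{"type":"array"},"force":{"type":"number"}},"required":["rows"]}

```bash
mkdir -p pics
cat > h.py <<'E'
import numpy as np, cv2
from station import get_obs, get_image
def ray(c,u,v):
    K,R,t=[np.array(c[k]) for k in("mtx","R","t")]
    d=R.T@(np.linalg.inv(K)@[u,v,1.]); return -R.T@t,d
def onz(c,u,v,z):
    o,d=ray(c,u,v); return o+d*(z-o[2])/d[2]
def proj(c,X):
    p=np.array(c["mtx"])@(np.array(c["R"])@np.array(X)+np.array(c["t"])); return p[:2]/p[2]
E
python3 - <<'E'
from h import *
import pickle
o=get_obs(); print(o["tool_pos"],o["tool_rot"],o["t"])
for n in("scene","top"):
    c=get_image(n); pickle.dump(c,open(n+".pkl","wb")); cv2.imwrite(f"pics/{n}0.png",cv2.resize(c["img"],(784,588)))
    print(n,np.round(-np.array(c["R"]).T@np.array(c["t"]),3))
E
```

```text
[0.21971792 0.5843615  0.197671  ] [-5.62006149e-01 -3.09028924e+00  3.08506659e-03] 0.0
scene [ 0.057 -0.351  0.692]
top [ 0.486 -0.141  0.945]
```

View pics/scene0.png

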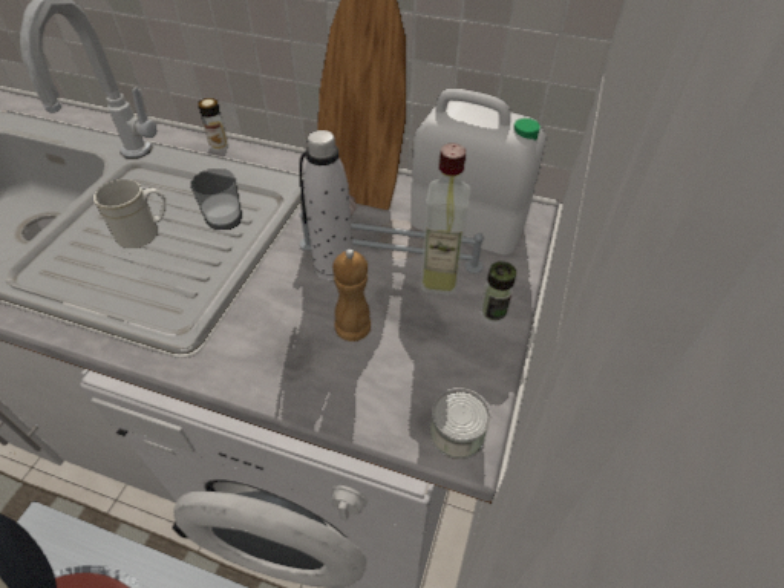

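View pics/top0.png

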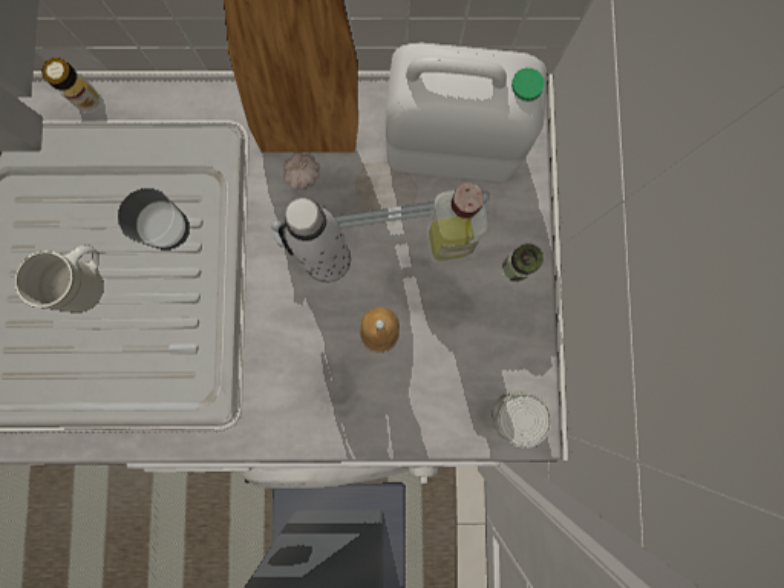

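Scene view: mill knob at (350,255) with its foot near (353,325). The flask is left of the gap at (322,140–275), the bottle right at (445,160–285), and the rail runs behind them. Top view: mill at (379,328), visible bar from (340,220) to (430,208), flask cap (305,216), bottle cap (467,197), jar (523,262), tin (521,420).

Run:
```python
from h import *
import pickle
S=pickle.load(open("scene.pkl","rb"));T=pickle.load(open("top.pkl","rb"))
k=512/784
def tri(a,b):
    o1,d1=ray(S,a[0]*k,a[1]*k);o2,d2=ray(T,b[0]*k,b[1]*k)
    s=np.linalg.lstsq(np.c_[d1,-d2],o2-o1,rcond=None)[0]
    p,q=o1+s[0]*d1,o2+s[1]*d2
    return np.round((p+q)/2,3),round(np.linalg.norm(p-q)*1e3,1)
print("knob",tri((350,252),(379,325)))
print("flask top",tri((321,137),(303,214)))
print("bottle cap",tri((453,150),(468,196)))
print("jar lid",tri((502,269),(525,260)))
for n,c in(("S",S),("T",T)):
    h=cv2.cvtColor(c["img"],cv2.COLOR_BGR2HSV)
    m=cv2.inRange(h,(8,110,60),(20,255,255)); 
    x0,x1,y0,y1=(200,250,150,230) if n=="S" else (225,270,190,240)
    w=np.zeros_like(m); w[y0:y1,x0:x1]=m[y0:y1,x0:x1]
    ys,xs=np.where(w>0); print(n,"mill box",xs.min(),xs.max(),ys.min(),ys.max(),xs.mean(),ys.mean())
    if n=="S":
        for y in range(ys.max()-20,ys.max()+1,2):
            r=xs[ys==y]; print(y,r.min(),r.max(),end="; ")
        # bottom front edge of foot
        print()
        for X in [onz(c,r,ys.max()+.5,0) for r in [np.median(xs[ys==ys.max()])]]: print("foot front pt",X.round(3))
for p in((340,219),(430,208),(275,232),(487,197)): print("rail top z.065/.077",onz(T,p[0]*k,p[1]*k,.065).round(3),onz(T,p[0]*k,p[1]*k,.077).round(3))
# crops
a=S["img"][120:240,185:345];b=T["img"][110:240,165:360]
cv2.imwrite("pics/c1.png",cv2.resize(a,(800,600),interpolation=cv2.INTER_CUBIC))
cv2.imwrite("pics/c2.png",cv2.resize(b,(780,520),interpolation=cv2.INTER_CUBIC))
```

```text
knob (array([ 0.538, -0.129,  0.168]), np.float64(4.2))
flask top (array([ 0.658, -0.044,  0.255]), np.float64(2.2))
bottle cap (array([ 0.676, -0.23 ,  0.264]), np.float64(1.8))
jar lid (array([ 0.629, -0.327,  0.111]), np.float64(6.9))
S mill box 218 241 164 222 229.2366482504604 193.91712707182322
202 219 240; 204 219 240; 206 219 240; 208 220 240; 210 219 241; 212 219 241; 214 219 241; 216 220 240; 218 221 239; 220 223 236; 222 228 231; 
foot front pt [ 0.513 -0.135  0.   ]
T mill box 236 259 201 229 247.42857142857142 214.93506493506493
rail top z.065/.077 [ 0.697 -0.07   0.065] [ 0.694 -0.071  0.077]
rail top z.065/.077 [ 0.713 -0.199  0.065] [ 0.71  -0.198  0.077]
rail top z.065/.077 [0.678 0.023 0.065] [0.675 0.021 0.077]
rail top z.065/.077 [ 0.729 -0.282  0.065] [ 0.725 -0.28   0.077]
```

View pics/c1.png

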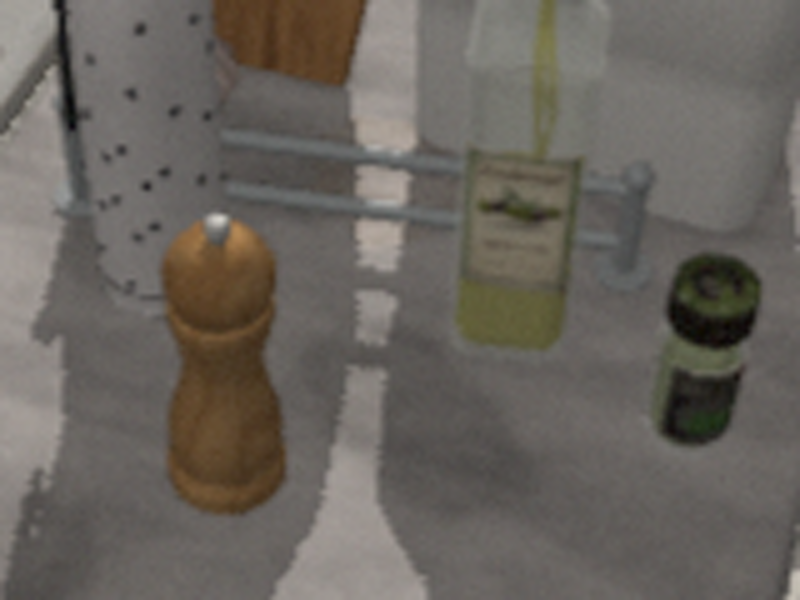

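View pics/c2.png

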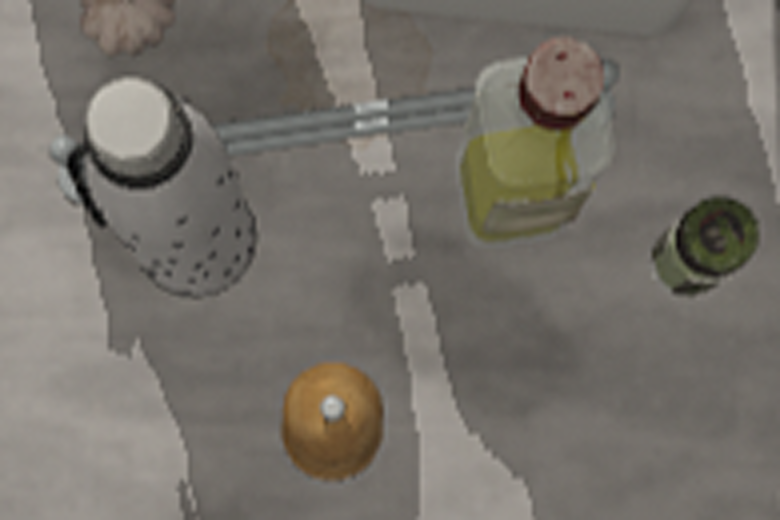

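Crops: in crop 1 the mill's foot front is at (228,510), the flask's foot at (150,305), and the bottle's base front edge runs from (455,345) to (565,345). In crop 2 the upper bar runs (220,130)–(475,93), the lower bar (220,148)–(475,108), the posts are at (65,150) and (605,73), and the flask foot's near edge is at (200,297).

```bash
cat >> h.py <<'E'
from scipy.spatial.transform import Rotation as Rot
def goal(p,push,lean,yaw=0):
    d=np.r_[np.array(push)/np.linalg.norm(push),0]; dn=np.array([0,0,-1.])
    z=d*np.sin(lean)+dn*np.cos(lean); y=np.array([-d[1],d[0],0]); x=np.cross(y,z)
    return np.array(p),Rot.from_matrix(np.c_[x,y,z])
def step(p,R,o=None):
    o=o or get_obs(); R0=Rot.from_rotvec(o["tool_rot"])
    tr=(R0.inv()*R).as_rotvec()/np.pi; sh=R0.inv().apply(p-np.array(o["tool_pos"]))/.3
    return np.r_[tr,sh].round(4).tolist()
E
python3 - <<'E'
from h import *
import pickle
S=pickle.load(open("scene.pkl","rb"));T=pickle.load(open("top.pkl","rb"))
t=lambda x,y,z:onz(T,165+x/4,110+y/4,z)
s=lambda x,y,z:onz(S,185+x/5,120+y/5,z)
for n,p in (("up",[t(220,130,.062),t(475,93,.062)]),("lo",[t(220,148,.025),t(475,108,.025)]),("posts",[t(65,150,.077),t(605,73,.077)]),
 ("S up",[s(222,137,.06),s(465,163,.06)]),("S lo",[s(222,188,.022),s(460,217,.022)])): print(n,np.round(p,3).tolist(), "slope",((p[1]-p[0])[0]/(p[1]-p[0])[1]).round(3))
print("flask foot near T",t(200,297,0).round(3),"left/right T",t(257,240,.02).round(3),"S",s(150,310,0).round(3))
print("bottle base corners T",t(480,240,0).round(3),t(575,222,0).round(3),t(462,165,.0).round(3),"S",s(458,348,0).round(3),s(560,350,0).round(3))
print("flask lid/bottle cap on z",t(135,118,.26).round(3),t(563,75,.264).round(3))
pos,R=goal([.43,-.14,.20],(1,-.0),.5)
print(step(pos,R))
E
```

```text
up [[0.699, -0.065, 0.062], [0.719, -0.206, 0.062]] slope -0.146
lo [[0.697, -0.062, 0.025], [0.72, -0.209, 0.025]] slope -0.158
posts [[0.684, 0.018, 0.077], [0.726, -0.276, 0.077]] slope -0.143
S up [[0.699, -0.064, 0.06], [0.721, -0.191, 0.06]] slope -0.177
S lo [[0.699, -0.062, 0.022], [0.72, -0.19, 0.022]] slope -0.16
flask foot near T [ 0.614 -0.049  0.   ] left/right T [ 0.644 -0.083  0.02 ] S [ 0.622 -0.051  0.   ]
bottle base corners T [ 0.647 -0.212  0.   ] [ 0.658 -0.268  0.   ] [ 0.692 -0.202  0.   ] S [ 0.649 -0.211  0.   ] [ 0.665 -0.261  0.   ]
flask lid/bottle cap on z [ 0.656 -0.046  0.26 ] [ 0.674 -0.229  0.264]
[-0.0292, -0.1576, -0.112, -1.5061, -2.0134, -0.0039]
```

Run:
```python
from h import *
M=np.array([.539,-.126]);G=np.array([.676,-.143]);d=(G-M)/np.linalg.norm(G-M);print(d)
p,R=goal([*(M-.085*d),.18],d,.576)
s=step(p,R);print(p,s,(np.array(s)/np.linalg.norm(s[3:])*.75).round(3))
```

```text
[ 0.99238892 -0.12314315]
[ 0.45464694 -0.11553283  0.18      ] [-0.0222, -0.1826, -0.073, -1.5543, -1.908, 0.0625] [-0.007 -0.056 -0.022 -0.474 -0.581  0.019]
```

Call:
carry_out(
  rows=[
    [0,0,0,-0.09,-0.11,0,0.1],
    [0,0,0,-0.18,-0.22,0,0.1],
    [0,0,0,-0.28,-0.34,0,0.1],
    [0,0,0,-0.37,-0.46,0,0.1],
    [0,0,0,-0.47,-0.57,0,0.1],
  ],
)

```text
t: 0.6
tool_pos: [0.2915, 0.3734, 0.1982]
tool_rot: [-0.561, -3.091, 0.001]
contact_force: [0.7, -0.4, 0.0]
opening: 0.0383
grip_force: 0.0
```

Call:
carry_out(
  rows=[
    [0,0,0,-0.09,-0.11,0,0.1],
    [0,0,0,-0.18,-0.22,0,0.1],
    [0,0,0,-0.28,-0.34,0,0.1],
    [0,0,0,-0.37,-0.46,0,0.1],
    [0,0,0,-0.47,-0.57,0,0.1],
  ],
)

```text
t: 1.1
tool_pos: [0.3633, 0.1638, 0.1986]
tool_rot: [0.561, 3.091, 0.0]
contact_force: [1.9, 0.8, -0.3]
opening: 0.0385
grip_force: 0.0
```

Run:
```python
from h import *
d=np.array([.9924,-.1231]);M=np.array([.539,-.126])
p,R=goal([*(M-.085*d),.18],d,.576)
o=get_obs();print(o["t"],o["tool_pos"],o["q"],o["opening"],step(p,R,o))
```

```text
1.1 [0.36334072 0.16384135 0.19855477] [ 2.36377665e-01 -5.38502202e-01  2.10585654e+00 -8.66933309e-06
  1.57404681e+00 -9.75050895e-01] 0.038506195413070814 [-0.0216, -0.1824, -0.073, -0.6124, -0.7647, 0.0619]
```

Call:
carry_out(
  rows=[
    [0,-0.02,-0.01,-0.09,-0.11,0.01,0.1],
    [0,-0.05,-0.02,-0.18,-0.22,0.02,0.1],
    [-0.01,-0.08,-0.03,-0.28,-0.34,0.03,0.1],
    [-0.01,-0.1,-0.04,-0.37,-0.46,0.04,0.1],
    [-0.01,-0.12,-0.05,-0.46,-0.57,0.04,0.1],
  ],
)

```text
t: 1.6
tool_pos: [0.4322, -0.0447, 0.1862]
tool_rot: [0.275, 2.749, -0.053]
contact_force: [1.1, 0.9, -0.2]
opening: 0.0387
grip_force: 0.0
```

Run:
```python
from h import *
d=np.array([.9924,-.1231]);M=np.array([.539,-.126])
p,R=goal([*(M-.085*d),.18],d,.576)
o=get_obs();print(o["t"],o["tool_pos"],o["q"],o["opening"],step(p,R,o))
```

```text
1.6 [ 0.43221782 -0.04468514  0.18623313] [-0.30273519 -0.79248636  2.30750585  0.04059588  1.24808691 -1.67946687] 0.0386651732834782 [-0.0111, -0.0622, -0.0216, -0.1038, -0.2167, 0.0639]
```

Call:
carry_out(
  rows=[
    [0,-0.02,-0.01,-0.03,-0.07,0.02,0.1],
    [-0.01,-0.04,-0.02,-0.07,-0.14,0.04,0.1],
    [-0.011,-0.062,-0.022,-0.104,-0.217,0.064,0.1],
    [-0.011,-0.062,-0.022,-0.104,-0.217,0.064,0.1],
  ],
)

```text
t: 2.0
tool_pos: [0.4532, -0.1163, 0.1778]
tool_rot: [0.167, 2.567, -0.047]
contact_force: [0.4, 0.7, -1.0]
opening: 0.0384
grip_force: 0.0
```

Run:
```python
from h import *
import pickle
d=np.array([.9924,-.1231]);M=np.array([.539,-.126])
o=get_obs();print(o["t"],o["tool_pos"],o["q"],o["opening"])
for b,z in((.085,.013),(.075,.05),(.075,.013)):
    p,R=goal([*(M-b*d),z],d,.576); print(b,z,step(p,R,o))
for n in("scene","top"):
    c=get_image(n); pickle.dump(c,open(n+"1.pkl","wb"))
    i=c["img"]; cv2.imwrite("pics/%s1.png"%n,cv2.resize(i[60:310,120:400] if n=="scene" else i[90:320,140:400],(784,700*784//784)if 0 else (672,600) if n=="scene" else(678,600)))
```

```text
2.0 [ 0.45317524 -0.11629885  0.17780018] [-0.56900533 -0.84861872  2.39288375  0.26383199  1.08675197 -2.07230989] 0.038419299668091815
0.085 0.013 [-0.0006, -0.0019, -0.0018, 0.2927, 0.0024, 0.4649]
0.075 0.05 [-0.0006, -0.0019, -0.0018, 0.198, 0.0028, 0.3791]
0.075 0.013 [-0.0006, -0.0019, -0.0018, 0.2646, 0.0026, 0.4829]
```

View pics/scene1.png

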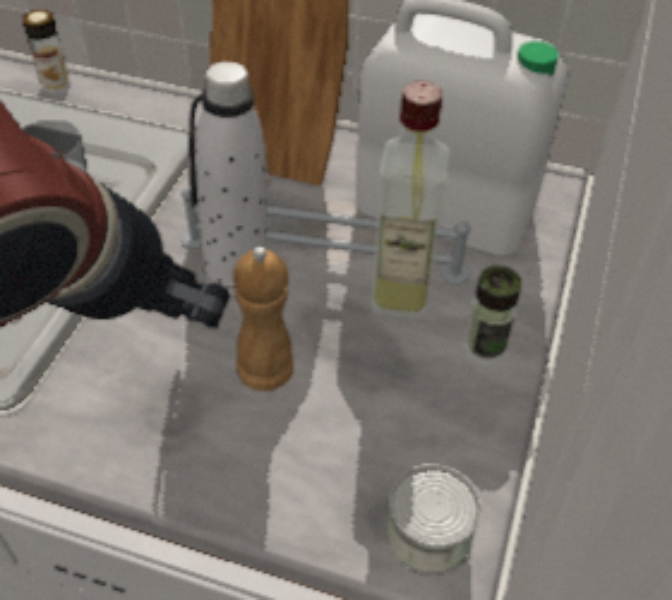

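The picture shows the fingers at (210,305), in the air short of the mill, which is untouched at (265,320). Next I lower the tool straight down behind it.

Call:
carry_out(
  rows=[
    [0,0,0,0.07,0,0.115,0.1],
    [0,0,0,0.145,0,0.23,0.1],
    [0,0,0,0.215,0,0.345,0.1],
    [0,-0.002,-0.002,0.27,0.002,0.425,0.1],
    [0,-0.002,-0.002,0.29,0.002,0.463,0.1],
  ],
)

```text
t: 2.6
tool_pos: [0.4552, -0.1105, 0.0125]
tool_rot: [0.147, 2.565, -0.043]
contact_force: [-0.1, -0.7, -0.7]
opening: 0.0384
grip_force: 0.0
```

Run:
```python
from h import *
d=np.array([.9924,-.1231]);M=np.array([.539,-.126])
o=get_obs();print(o["t"],o["tool_pos"],o["q"],o["opening"],o["contact_force"])
for b in(.085,.045,.035,0,):
    p,R=goal([*(M-b*d),.013],d,.576); print(b,step(p,R,o))
c=get_image("scene"); i=c["img"]; cv2.imwrite("pics/scene2.png",cv2.resize(i[120:250,140:300],(738,600)))
```

```text
2.6 [ 0.45524873 -0.11046366  0.01249845] [-0.55587086 -0.58996877  2.54572676  0.37115733  0.69214412 -2.23972408] 0.0383717054731615 [-0.11643897 -0.71004786 -0.68542821]
0.085 [0.0015, -0.001, 0.0023, -0.0009, -0.017, -0.0014]
0.045 [0.0015, -0.001, 0.0023, -0.1129, -0.0182, 0.0708]
0.035 [0.0015, -0.001, 0.0023, -0.1409, -0.0185, 0.0889]
0 [0.0015, -0.001, 0.0023, -0.2389, -0.0195, 0.1522]
```

View pics/scene2.png

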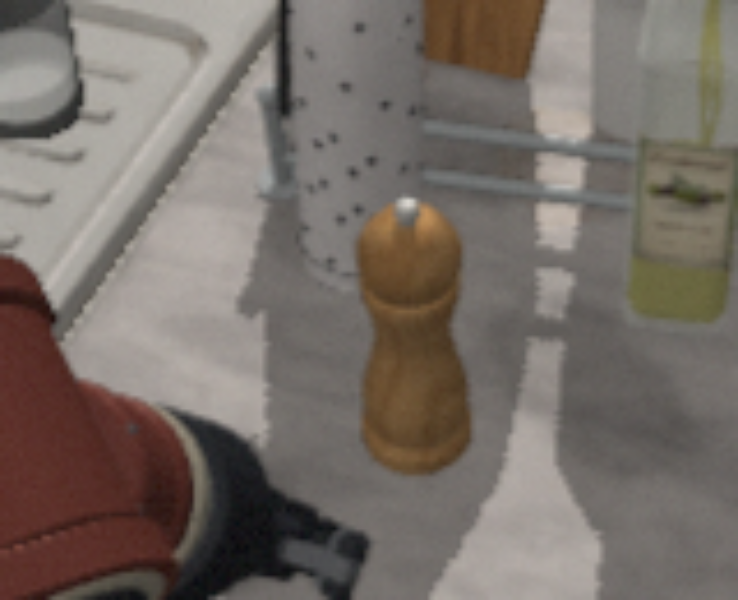

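The fingers at (345,555) are low behind the mill (foot at (415,450)) and clear of it. Next I centre the tool and approach.

Call:
carry_out(
  rows=[
    [0.0015,-0.001,0.002,-0.02,-0.017,0.013,0.1],
    [0.0015,-0.001,0.002,-0.05,-0.018,0.032,0.1],
    [0.0015,-0.001,0.002,-0.075,-0.018,0.048,0.1],
    [0.0015,-0.001,0.002,-0.1,-0.018,0.063,0.1],
    [0.0015,-0.001,0.002,-0.113,-0.018,0.071,0.1],
  ],
)

```text
t: 3.15
tool_pos: [0.4981, -0.1229, 0.019]
tool_rot: [0.156, 2.554, -0.052]
contact_force: [0.8, 0.1, -0.3]
opening: 0.0386
grip_force: 0.0
```

Run:
```python
from h import *
d=np.array([.9924,-.1231]);M=np.array([.539,-.126])
o=get_obs();print(o["t"],o["tool_pos"],o["contact_force"])
for b in(.045,.03,.02,.01):
    p,R=goal([*(M-b*d),.013],d,.576); print(b,step(p,R,o))
```

```text
3.15 [ 0.49813627 -0.12294446  0.01902689] [ 0.8066994   0.12069948 -0.34715798]
0.045 [-0.001, 0.0025, 0.0007, 0.0224, 0.0067, 0.0093]
0.03 [-0.001, 0.0025, 0.0007, -0.0193, 0.0067, 0.0368]
0.02 [-0.001, 0.0025, 0.0007, -0.0471, 0.0067, 0.0552]
0.01 [-0.001, 0.0025, 0.0007, -0.075, 0.0067, 0.0736]
```

Call:
carry_out(
  rows=[
    [0,0.002,0,0.01,0.005,0.015,0.1],
    [0,0.002,0,-0.005,0.006,0.026,0.1],
    [0,0.002,0,-0.02,0.006,0.036,0.1],
    [0,0.002,0,-0.033,0.006,0.045,0.1],
    [0,0.002,0,-0.047,0.006,0.054,0.1],
  ],
)

```text
t: 3.65
tool_pos: [0.5174, -0.1246, 0.0116]
tool_rot: [0.16, 2.561, -0.052]
contact_force: [0.6, 0.6, -0.5]
opening: 0.0383
grip_force: 0.0
```

```bash
cat > loc.py <<'E'
from h import *
d=np.array([.9924,-.1231]);M=np.array([.539,-.126])
def mill():
    C={}
    for n in("scene","top"):
        c=get_image(n);m=cv2.inRange(cv2.cvtColor(c["img"],cv2.COLOR_BGR2HSV),(8,120,60),(20,255,255))
        m[:115]=0; m[:,:170]=0; m[:,330:]=0
        k,l,s,ce=cv2.connectedComponentsWithStats(m); j=1+np.argmax(s[1:,4]); C[n]=(c,s[j],ce[j])
    c,s,ce=C["scene"]
    ft=onz(c,s[0]+s[2]/2,s[1]+s[3],0); cam=ray(c,0,0)[0]; u=(ft-cam)[:2]; u/=np.linalg.norm(u)
    print("foot centre",(ft[:2]+.029*u).round(3),"boxes",s,C["top"][1])
    c,s,ce=C["top"]; print("head T z.14",onz(c,*ce,.14)[:2].round(3))
    return C
E
python3 - <<'E'
from loc import *
o=get_obs();print(o["t"],o["tool_pos"],o["contact_force"]); C=mill()
for b in(.02,0,-.02):
    p,R=goal([*(M-b*d),.012],d,.576); print(b,step(p,R,o))
E
```

```text
3.65 [ 0.51741295 -0.1246336   0.01160581] [ 0.60111609  0.56353936 -0.51133113]
foot centre [ 0.546 -0.121] boxes [218 165  24  55 866] [236 201  24  28 523]
head T z.14 [ 0.534 -0.127]
0.02 [-0.0014, 0.0, -0.0001, -0.0052, 0.0043, 0.0018]
0 [-0.0014, 0.0, -0.0001, -0.0611, 0.0045, 0.0381]
-0.02 [-0.0014, 0.0, -0.0001, -0.117, 0.0047, 0.0744]
```

Call:
carry_out(
  rows=[
    [0,0,0,-0.014,0.002,0.009,0.1],
    [0,0,0,-0.028,0.003,0.018,0.1],
    [0,0,0,-0.042,0.004,0.027,0.1],
    [0,0,0,-0.056,0.004,0.036,0.1],
    [0,0,0,-0.07,0.004,0.045,0.1],
  ],
)

```text
t: 4.25
tool_pos: [0.5423, -0.1265, 0.0116]
tool_rot: [0.16, 2.562, -0.052]
contact_force: [-2.5, 0.3, 2.0]
opening: 0.0385
grip_force: 1.7
```

Run:
```python
from loc import *
o=get_obs();print(o["t"],o["tool_pos"],o["contact_force"]); C=mill()
for b in(0,-.02):
    p,R=goal([*(M-b*d),.012],d,.576); print(b,step(p,R,o))
c,i=C["scene"][0],C["scene"][0]["img"]; cv2.imwrite("pics/scene3.png",cv2.resize(i[120:250,140:300],(738,600)))
```

```text
4.25 [ 0.5422665  -0.12649655  0.01159356] [-2.51383275  0.32609082  1.96774999]
foot centre [ 0.588 -0.11 ] boxes [221 161  22  45 701] [236 194  25  31 556]
head T z.14 [ 0.545 -0.128]
0 [-0.0013, -0.0001, -0.0001, 0.0085, 0.0003, -0.0071]
-0.02 [-0.0013, -0.0001, -0.0001, -0.0474, 0.0004, 0.0292]
```

View pics/scene3.png

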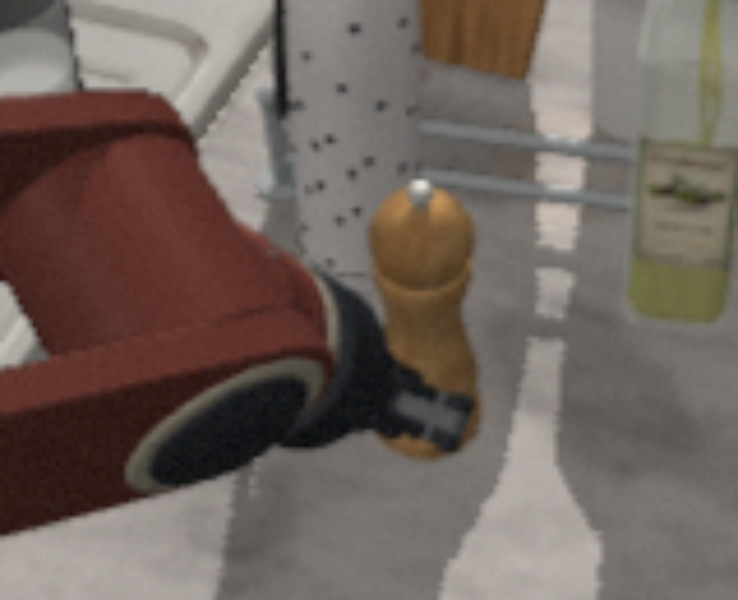

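The near finger's tip at (465,430) sits against the foot. The mill is upright with its knob at (420,190), and has begun to slide.

```bash
cat >> loc.py <<'E'
def knob(c=None,c0=None):
    def k(c):
        m=cv2.inRange(cv2.cvtColor(c["img"],cv2.COLOR_BGR2HSV),(8,120,60),(20,255,255)); m[:115]=0; m[:,:170]=0; m[:,330:]=0
        n,l,s,ce=cv2.connectedComponentsWithStats(m); j=1+np.argmax(s[1:,4]); y0=s[j,1]
        ys,xs=np.where(l==j); xs=xs[ys<y0+14]; ys=ys[ys<y0+14]; return onz(c,xs.mean(),ys.mean(),.15)[:2]
    import pickle
    return M+k(c or get_image("scene"))-k(pickle.load(open("scene.pkl","rb")))
E
python3 - <<'E'
from loc import *
import pickle
print(knob(),knob(pickle.load(open("scene1.pkl","rb"))))
E
```

```text
[ 0.55125519 -0.12701992] [ 0.53885589 -0.12576836]
```

Call:
carry_out(
  rows=[
    [0,0,0,-0.014,0,0.009,0.1],
    [0,0,0,-0.028,0,0.018,0.1],
    [0,0,0,-0.042,0,0.027,0.1],
    [0,0,0,-0.056,0,0.036,0.1],
    [0,0,0,-0.07,0,0.045,0.1],
  ],
)

```text
t: 4.9
tool_pos: [0.5672, -0.1297, 0.0118]
tool_rot: [0.16, 2.562, -0.052]
contact_force: [-2.3, 0.3, 1.3]
opening: 0.0382
grip_force: 1.9
```

Run:
```python
from loc import *
o=get_obs();print(o["t"],o["tool_pos"],o["contact_force"],knob())
for b in(-.03,-.05):
    p,R=goal([*(M-b*d),.012],d,.576); print(b,step(p,R,o))
```

```text
4.9 [ 0.56715219 -0.12966865  0.01176914] [-2.2783995   0.2764768   1.34160611] [ 0.57588924 -0.1302317 ]
-0.03 [-0.0014, -0.0, -0.0001, -0.0049, 0.0006, 0.0023]
-0.05 [-0.0014, -0.0, -0.0001, -0.0608, 0.0008, 0.0386]
```

Run:
```python
from loc import *
a=get_image("scene")["img"][135:235,195:270];b=get_image("top")["img"][150:250,210:285];w=get_image("wrist")["img"]
cv2.imwrite("pics/comp.png",np.hstack([cv2.resize(a,(300,400),interpolation=2),cv2.resize(b,(200,400)) if 0 else cv2.resize(b,(240,400)[::1]) if 0 else cv2.resize(b,(225,300)).copy() if 0 else cv2.resize(w[:,64:448],(400,400))]))
```

```text
(no output)
```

View pics/comp.png

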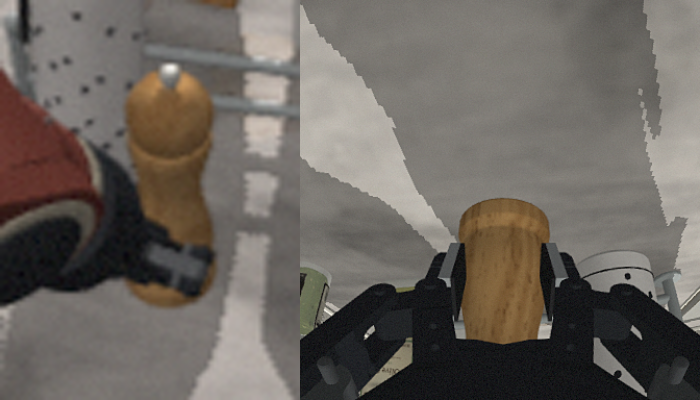

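The wrist view shows the pads straddling the lower waist just above the foot rim, at (455–550,280). I'd rather push on the foot itself, so I back off, narrow the fingers and re-approach.

Call:
carry_out(
  rows=[
    [0,0,0,0.03,0,-0.019,0.1],
    [0,0,0,0.06,0,-0.038,0.1],
    [0,0,0,0.09,0,-0.057,0.1],
    [0,0,0,0.115,0,-0.072,0.1],
    [0,0,0,0.115,0,-0.072,0.1],
  ],
)

```text
t: 5.6
tool_pos: [0.5254, -0.1243, 0.0107]
tool_rot: [0.161, 2.562, -0.052]
contact_force: [0.4, -0.0, -0.0]
opening: 0.0381
grip_force: 0.0
```

Call:
carry_out(
  rows=[
    [0,0,0,0,0,0,0.55],
    [0,0,0,0,0,0,0.55],
    [0,0,0,0,0,0,0.55],
  ],
)

```text
t: 5.9
tool_pos: [0.5267, -0.1247, 0.0114]
tool_rot: [0.16, 2.561, -0.052]
contact_force: [-0.6, 0.4, 0.1]
opening: 0.019
grip_force: 0.0
```

Run:
```python
from loc import *
k=knob(); G=np.array([.676,-.143]); d=(G-k)/np.linalg.norm(G-k)
o=get_obs();print(o["t"],o["tool_pos"],o["contact_force"],o["opening"],k,d)
for b in(.04,.03,.02):
    p,R=goal([*(k-b*d),.010],d,.576); print(b,step(p,R,o))
```

```text
5.95 [ 0.5267125  -0.12463363  0.01132183] [0.83239606 0.46600834 0.31916431] 0.01915957737179525 [ 0.57267395 -0.13034242] [ 0.99258012 -0.12159241]
0.04 [-0.0016, 0.0001, -0.0005, -0.0152, -0.0002, 0.0152]
0.03 [-0.0016, 0.0001, -0.0005, -0.0432, -0.0, 0.0333]
0.02 [-0.0016, 0.0001, -0.0005, -0.0712, 0.0001, 0.0515]
```

Call:
carry_out(
  rows=[
    [0,0,0,-0.015,0,0.013,0.55],
    [0,0,0,-0.028,0,0.021,0.55],
    [0,0,0,-0.04,0,0.029,0.55],
    [0,0,0,-0.054,0,0.038,0.55],
    [0,0,0,-0.068,0,0.047,0.55],
  ],
)

```text
t: 6.45
tool_pos: [0.5515, -0.1277, 0.0104]
tool_rot: [0.16, 2.561, -0.052]
contact_force: [0.5, -0.6, -0.0]
opening: 0.019
grip_force: 0.0
```

Run:
```python
from loc import *
k=knob(); o=get_obs();print(o["t"],o["tool_pos"],o["contact_force"],k,k-o["tool_pos"][:2])
```

```text
6.5 [ 0.5520967  -0.12794652  0.01081597] [-0.42231891 -0.05299607  0.46692369] [ 0.57264902 -0.13016032] [ 0.02055233 -0.0022138 ]
```

Call:
carry_out(
  rows=[
    [0,0,0,-0.014,0,0.009,0.55],
    [0,0,0,-0.028,0,0.018,0.55],
    [0,0,0,-0.042,0,0.027,0.55],
    [0,0,0,-0.056,0,0.036,0.55],
    [0,0,0,-0.07,0,0.045,0.55],
  ],
)

```text
t: 7.0
tool_pos: [0.5759, -0.1307, 0.0103]
tool_rot: [0.16, 2.562, -0.052]
contact_force: [-2.7, 0.7, 0.7]
opening: 0.0191
grip_force: 1.1
```

Run:
```python
from loc import *
k=knob(); G=np.array([.676,-.143]); d=(G-k)/np.linalg.norm(G-k)
o=get_obs();print(o["t"],o["tool_pos"],o["contact_force"],k,k-o["tool_pos"][:2],d)
R0=Rot.from_rotvec(o["tool_rot"]);print(R0.as_matrix().round(3))
```

```text
7.05 [ 0.57669019 -0.13103516  0.01083637] [-0.72861256 -0.83337821  0.88289558] [ 0.58992544 -0.13192821] [ 0.01323525 -0.00089305] [ 0.9918284  -0.12757909]
[[-0.832  0.126  0.541]
 [ 0.103  0.992 -0.072]
 [-0.545 -0.004 -0.838]]
```

Run:
```python
from loc import *
import pickle
S=pickle.load(open("scene.pkl","rb"))
f=lambda u,v:(140+u/4.6125,120+v/4.615)
for uv in((472,400),(458,450),(432,440)): 
    for z in(.01,.02,.03): print(uv,z,onz(S,*f(*uv),z).round(3))
p=proj(S,[.5423,-.1265,.0116]); print("TCP px in crop",(p-[140,120])*[4.6125,4.615])
c=get_image("top"); print(proj(c,get_obs()["tool_pos"]))
a=cv2.resize(c["img"][140:240,190:290],(400,400),interpolation=2); b=get_image("scene"); print(proj(b,get_obs()["tool_pos"])); b=cv2.resize(b["img"][130:230,190:290],(400,400),interpolation=2)
cv2.imwrite("pics/comp2.png",np.hstack([a,b]))
```

```text
(472, 400) 0.01 [ 0.561 -0.15   0.01 ]
(472, 400) 0.02 [ 0.553 -0.153  0.02 ]
(472, 400) 0.03 [ 0.546 -0.156  0.03 ]
(458, 450) 0.01 [ 0.527 -0.154  0.01 ]
(458, 450) 0.02 [ 0.52  -0.157  0.02 ]
(458, 450) 0.03 [ 0.513 -0.16   0.03 ]
(432, 440) 0.01 [ 0.529 -0.139  0.01 ]
(432, 440) 0.02 [ 0.522 -0.142  0.02 ]
(432, 440) 0.03 [ 0.515 -0.146  0.03 ]
TCP px in crop [418.10481078 412.43628172]
[250.29659742 199.83328607]
[237.20269319 199.98143077]
```

View pics/comp2.png

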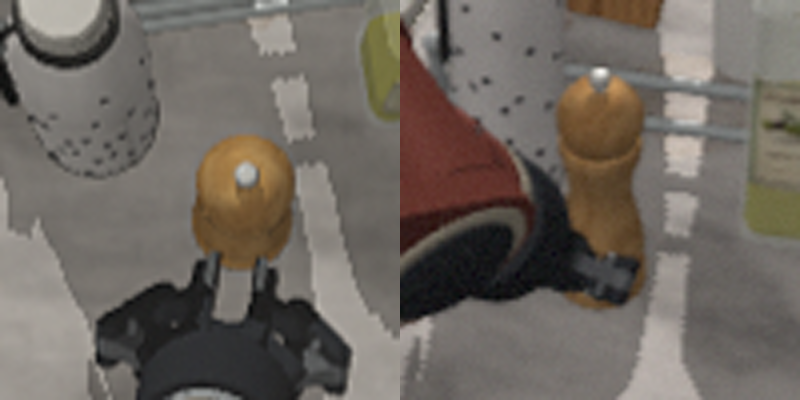

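Left (top) view: the mill is upright with its knob at (247,172), and both fingertips (215 and 262, 258) touch the back of the foot. The tips sit about 10 mm behind the TCP, so the contact is low and the gripper body is clear. I carry on a touch lower.

Call:
carry_out(
  rows=[
    [0,0,0,-0.009,0,0.016,0.55],
    [0,0,0,-0.021,0,0.029,0.55],
    [0,0,0,-0.035,0,0.038,0.55],
    [0,0,0,-0.049,0,0.047,0.55],
    [0,0,0,-0.063,0,0.056,0.55],
  ],
)

```text
t: 7.65
tool_pos: [0.6009, -0.134, 0.0066]
tool_rot: [0.16, 2.562, -0.052]
contact_force: [-2.8, 0.6, 0.5]
opening: 0.019
grip_force: 1.1
```

Run:
```python
from loc import *
k=knob(); o=get_obs();print(o["t"],o["tool_pos"],o["contact_force"],k,k-o["tool_pos"][:2])
```

```text
7.7 [ 0.6016076  -0.13420267  0.00703045] [-0.18474708  1.01456809  0.77488177] [ 0.61435281 -0.13460207] [ 0.01274521 -0.00039941]
```

Call:
carry_out(
  rows=[
    [0,0,0,-0.014,0,0.009,0.55],
    [0,0,0,-0.028,0,0.018,0.55],
    [0,0,0,-0.042,0,0.027,0.55],
    [0,0,0,-0.056,0,0.036,0.55],
    [0,0,0,-0.07,0,0.045,0.55],
  ],
)

```text
t: 8.2
tool_pos: [0.6257, -0.1371, 0.0068]
tool_rot: [0.16, 2.562, -0.052]
contact_force: [-1.3, 0.7, 0.0]
opening: 0.0192
grip_force: 0.9
```

Run:
```python
from loc import *
k=knob(); G=np.array([.676,-.143]); d=(G-k)/np.linalg.norm(G-k)
o=get_obs();print(o["t"],o["tool_pos"],o["contact_force"],k,k-o["tool_pos"][:2],d)
```

```text
8.25 [ 0.6263831  -0.137356    0.00721001] [-0.40337571 -0.48307975  0.2905897 ] [ 0.7118454  -0.09801337] [0.08546231 0.03934263] [-0.62316842 -0.78208767]
```

```bash
cat >> loc.py <<'E'
def topk(c=None):
    import pickle
    def k(c):
        m=cv2.inRange(cv2.cvtColor(c["img"],cv2.COLOR_BGR2HSV),(8,120,60),(20,255,255)); m[:110]=0; m[:,:170]=0; m[:,330:]=0
        n,l,s,ce=cv2.connectedComponentsWithStats(m); j=1+np.argmax(s[1:,4]); print(s[j])
        x,y,w,h=s[j,:4]; return onz(c,x+w/2,y+w/2,.145)[:2]   # head disc: box top + half width
    return M+k(c or get_image("top"))-k(pickle.load(open("top.pkl","rb")))
E
python3 - <<'E'
from loc import *
c=get_image("scene")
m=cv2.inRange(cv2.cvtColor(c["img"],cv2.COLOR_BGR2HSV),(8,120,60),(20,255,255)); m[:115]=0; m[:,:170]=0; m[:,330:]=0
n,l,s,ce=cv2.connectedComponentsWithStats(m); print(s[1:][s[1:,4]>80])
print(topk())
E
```

```text
[[ 230  115   30   65 1116]]
[241 150  25  36 661]
[236 201  24  28 524]
[ 0.63931226 -0.13709026]
```

The mill is still upright at x = 0.639; the earlier outlier came from the cutting board merging with its mask. I continue, finishing slowly.

Call:
carry_out(
  rows=[
    [0,0,0,-0.014,0,0.009,0.55],
    [0,0,0,-0.028,0,0.018,0.55],
    [0,0,0,-0.042,0,0.027,0.55],
    [0,0,0,-0.056,0,0.036,0.55],
    [0,0,0,-0.07,0,0.045,0.55],
  ],
)

```text
t: 8.85
tool_pos: [0.6505, -0.1402, 0.0069]
tool_rot: [0.16, 2.561, -0.052]
contact_force: [-2.5, -0.3, 0.1]
opening: 0.0194
grip_force: 0.9
```

Run:
```python
from loc import *
o=get_obs();print(o["t"],o["tool_pos"],o["contact_force"],topk())
```

```text
[242 138  25  37 693]
[236 201  24  28 524]
8.85 [ 0.65047666 -0.14022944  0.00692664] [-2.49825328 -0.30393898  0.10266136] [ 0.66364342 -0.13916751]
```

Call:
carry_out(
  rows=[
    [0,0,0,-0.006,0,0.004,0.55],
    [0,0,0,-0.011,0,0.007,0.55],
    [0,0,0,-0.016,0,0.011,0.55],
    [0,0,0,-0.02,0,0.013,0.55],
    [0,0,0,-0.024,0,0.015,0.55],
  ],
)

```text
t: 9.4
tool_pos: [0.6585, -0.1412, 0.007]
tool_rot: [0.16, 2.562, -0.052]
contact_force: [-0.6, -0.0, -0.2]
opening: 0.019
grip_force: 0.9
```

Run:
```python
from loc import *
o=get_obs();print(o["t"],o["tool_pos"],o["contact_force"],topk())
```

```text
[243 134  25  38 704]
[236 201  24  28 524]
9.4 [ 0.65846038 -0.14122919  0.00704039] [-0.60123566 -0.04706206 -0.18596588] [ 0.6717927 -0.1411958]
```

Now 1 mm steps until contact with the rail shows in the force.

Call:
carry_out(
  rows=[
    [0,0,0,-0.003,0,0.002,0.55],
    [0,0,0,-0.006,0,0.004,0.55],
    [0,0,0,-0.008,0,0.005,0.55],
    [0,0,0,-0.011,0,0.007,0.55],
    [0,0,0,-0.011,0,0.007,0.55],
  ],
)

```text
t: 9.95
tool_pos: [0.6625, -0.1418, 0.0072]
tool_rot: [0.16, 2.561, -0.052]
contact_force: [-1.7, 0.4, -0.4]
opening: 0.0191
grip_force: 0.7
```

Call:
carry_out(
  rows=[
    [0,0,0,-0.003,0,0.002,0.55],
    [0,0,0,-0.006,0,0.004,0.55],
    [0,0,0,-0.006,0,0.004,0.55],
  ],
)

```text
t: 10.25
tool_pos: [0.6641, -0.142, 0.0068]
tool_rot: [0.16, 2.563, -0.052]
contact_force: [-4.7, 0.4, 1.9]
opening: 0.019
grip_force: 2.6
```

Run:
```python
from loc import *
o=get_obs();print(o["t"],o["tool_pos"],o["contact_force"],topk())
```

```text
[243 132  25  37 706]
[236 201  24  28 524]
10.25 [ 0.66410229 -0.14195532  0.0068045 ] [-4.68830683  0.40825317  1.89867444] [ 0.67587848 -0.14121214]
```

Call:
carry_out(
  rows=[
    [0,0,0,-0.002,0,0.001,0.55],
    [0,0,0,-0.003,0,0.002,0.55],
    [0,0,0,-0.003,0,0.002,0.55],
  ],
)

```text
t: 10.6
tool_pos: [0.6644, -0.1421, 0.0065]
tool_rot: [0.16, 2.564, -0.052]
contact_force: [-13.3, 0.2, 7.9]
opening: 0.0194
grip_force: 6.0
```

Run:
```python
from loc import *
o=get_obs();print(o["t"],o["tool_pos"],o["contact_force"],o["grip_force"],topk())
```

```text
[243 132  25  37 703]
[236 201  24  28 524]
10.6 [ 0.66435919 -0.14206086  0.00651323] [-13.26492882   0.21735222   7.86089333] 5.96085602795938 [ 0.67587848 -0.14121214]
```

Force jumped to 13 N with no further travel, so the mill is against the rail. I back off straight, slowly at first.

Call:
carry_out(
  rows=[
    [0,0,0,0.005,0,-0.003,0.55],
    [0,0,0,0.014,0,-0.009,0.55],
    [0,0,0,0.03,0,-0.019,0.55],
    [0,0,0,0.06,0,-0.038,0.55],
    [0,0,0,0.1,0,-0.064,0.55],
  ],
)

```text
t: 11.15
tool_pos: [0.6298, -0.1376, 0.0071]
tool_rot: [0.16, 2.561, -0.052]
contact_force: [-0.0, -0.0, 0.8]
opening: 0.0191
grip_force: 0.0
```

Call:
carry_out(
  rows=[
    [0,0,0,0.05,0,-0.032,0.55],
    [0,0,0,0.1,0,-0.068,0.55],
    [0,0,0,0.15,0,-0.105,0.55],
    [0,0,0,0.18,0,-0.18,0.55],
    [0,0,0,0.2,0,-0.25,0.55],
  ],
)

```text
t: 11.65
tool_pos: [0.5377, -0.1254, 0.0361]
tool_rot: [0.161, 2.563, -0.051]
contact_force: [-0.8, -0.4, 1.0]
opening: 0.0193
grip_force: 0.0
```

Run:
```python
from loc import *
o=get_obs();print(o["t"],o["tool_pos"],o["contact_force"])
print(topk())
a=cv2.resize(get_image("top")["img"][100:220,160:360],(667,400),interpolation=2)[:,:400*667//667+0][:,:400]; a=cv2.resize(get_image("top")["img"][100:220,170:320],(400,320),interpolation=2); b=cv2.resize(get_image("scene")["img"][80:240,180:340],(400,400),interpolation=2)
cv2.imwrite("pics/final.png",np.hstack([np.vstack([a,np.zeros((80,400,3),np.uint8)]),b]))
```

```text
11.65 [ 0.53770794 -0.12542869  0.0360821 ] [-0.75594621 -0.38564393  1.02310712]
[243 132  25  37 715]
[236 201  24  28 524]
[ 0.67587848 -0.14121214]
```

View pics/final.png

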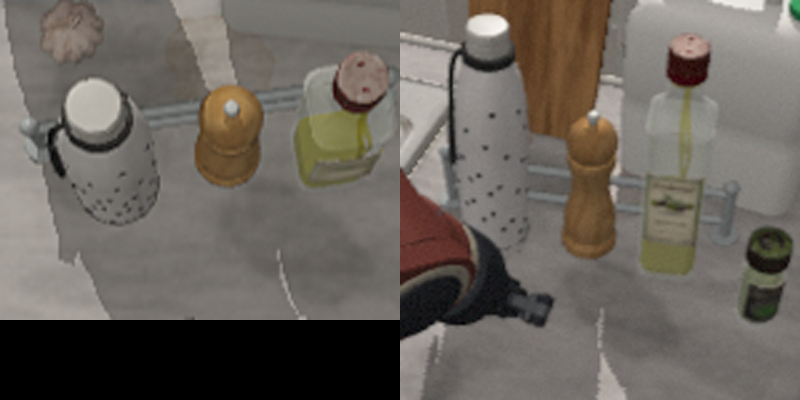

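The mill stands upright against the rail, between flask and bottle, at (230,130) left and (592,190) right. The other things look unmoved and the gripper is clear of everything.

```bash
python3 -c "
from station import finish_job
print(finish_job())"
```

```text
the job is handed in; nothing more can be done
None
```

The pepper mill now stands upright against the rail, between the flask and the oil bottle. I pushed it there without lifting or deliberately gripping it, though on the first stretch the open fingers straddled its lower waist. The other things look unmoved in the last picture, the gripper is clear of everything, and the job was handed in after about 12 s of robot time.

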